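# Load a lens tube into the tube bench until the catch holds it

## Task

Take the lens tube with the red band out of the wooden rack and set it down across the loading deck of the tube bench, in front of the brass catches, and let go. Then roll it gently home by pushing its side: over the catches and against the sprung pad until the pad turns solid, no harder, so that the catches snap up behind it and it stays in the nest by itself. Leave the blue-banded tube in the rack.

Things in the scene. Friction and masses are not known exactly. Their poses are not given: they have to be found in the camera images.
- tube_red: Lens tube with a red band: smooth slippery cylinder, 40 mm diameter, 120 mm long, 0.3 to 0.44 kg, dark with bright end rings and glass end windows; the band is 28 mm from its middle. Origin at its centre; its own y is its axis. Starts lying in the rack, axis 38 mm above the bench. Rolls easily. Grasp its middle, across the diameter. On the catches and in the nest, push with 15 N at most.
- tube_blue: The same tube with a blue band, in the rack's other place (100 mm away, axis to axis; which one is nearer the robot changes). It stays there. Origin at its centre, y along its axis.
- rack: Fixed beech rack, 168 x 104 mm. V saddles hold the tubes along the rack's y, at x = -50 and +50 mm. The saddles stand 35 to 49 mm either side of a tube's middle, so its middle 70 mm is free on both sides down to the base board, 8 mm above the bench. Origin at the centre of its underside.
- tube_bench: Fixed instrument, 254 x 262 mm. Origin at the underside; a tube is rolled in along +x and lies along y. Level loading deck 26 mm above the bench, x = -130 mm (4 mm lip) to +70, between guides 8 mm high at y = +-66. White lamp and detector houses (79 mm high, inner faces y = +-76, from x = 12, give or take 12) with a tie bar between them, its underside 73 mm above the bench, from x = 42 +-12.
- load_spot (a point): Where to set the tube down: centre of a tube lying on the free part of the deck (46 mm above the bench; bench frame x = -80, y = 0 mm). The tube may lie anywhere from the lip to x = -35 mm. Axes as the tube bench.
- catches (a point): Nominal place of the tips of two brass one-way catches at y = +-40 mm (14 mm wide), deck height; x = 13 mm in the bench frame. Ramps rising from 20 mm before the tips; a passing tube presses them flat with under 1 N, and they spring up 16 mm high behind it. They ride on the measuring head, so their true place is up to 12 mm off along x.
- nest (a point): Nominal centre of a tube held in the nest (bench frame x = 35 mm). Head, catches and pad are clamped up to 12 mm off along x, unmeasured: feel for them. The pad meets the tube 26 mm before its place (0.4 N), turns solid 3 mm beyond it (2.6 N; 4 to 7 N on the finger with drag). The catches rise only 2 mm beyond; short of that the pad throws the tube back out. Push to about 10 N, then let go.

How it is judged:
By the outcome, as a careful person would: the job done as asked, in the order asked, and still so for the second after the job is handed in, with the robot touching nothing.
It also fails if it takes over 64 s, if anything falls off the work surface, if the arm or the gripper's body presses on something with over 40 N, if the wrist force passes 120 N, or if a joint passes its speed limit or range.

## Robot

A 7-joint arm with a two-finger parallel gripper is mounted at the origin on a cart in front of the work surface, level with it; the furniture and walls round the work are solid. World frame = base frame: x ahead of the robot, y to its left, z up, the work surface at z = 0. Lengths are in m, angles in rad, forces in N, time in s.
With the tool pointing down it reaches from about 0.4 to 0.875 m from the base axis. Payload 6.5 kg.
Tool frame: the origin (TCP) lies on the centre line of the jaws, within the pads' length; the fingertips stand 14 mm ahead of it and the grasp point (between the pads) lies 5 mm behind it (arm.finger_overhang is the distance from the TCP to the fingertips, in m); z points along the fingers, x is the direction in which the jaws open and shut, and the axes are right-handed (so a half turn about z gives the same grasp; the last joint's range is limited). The gripper opens to 85 mm and grips with 20 to 120 N. Pads are 22 mm wide; open, the fingers measure 114 mm over their backs; the gripper's body (76 mm by 85 mm) begins 54 mm behind the grasp point. The pads swing forward as they close: fully open they stand 13 mm farther back than shut.
Start: joints at [1.113, 0.536, -0.004, 1.538, 0.003, 1.067, -0.071], TCP at [0.248, -0.601, 0.245] pointing down, gripper open.
Joint ranges: [-2.7, 2.7], [-0.37, 2.16], [-1.27, 1.26], [0.24, 2.4], [-1.31, 4.45], [0.19, 1.91], [-2.76, 2.76]. Speed limits (rad/s): [2.39, 2.39, 3.14, 3.14, 3.14, 3.14, 3.14].

## Interface

Orientations are given as a unit quaternion [x, y, z, w].
In Python, from bench import arm gives the robot as it stands. The module is installed in compiled form; this text tells all that it offers.
- The arm moves only by the tool play_rows, never from a script. Its argument "increments" is one flat list of numbers, 7 for each row, row after row: the shift along the tool's x, y, z each as a share of 15 cm, from -1 to 1, then the turn, a rotation vector about the tool's x, y, z each as a share of pi/2 rad, from -1 to 1, then the closure in counts, from 0 (fully open) to 255 (shut). In form: [x, y, z, ax, ay, az, claw, x, y, z, ax, ay, az, claw, ...]. A call has 1 to 8 rows; each row is the pose to reach, as a shift and turn from the pose commanded when the call began, along the tool's axes at that moment; what a row does not reach only later rows make up. A row lasts 1/8 s, in which the tool goes at most 62.5 mm and 10.7 degrees, less where a joint would pass 70% of its speed; a pose out of reach is approached as far as the arm can. A call with a number of a shift or a turn outside -1 to 1 is refused whole. A call with a gripper value outside its range is refused whole. The fingers move at their own pace and stop on an object; "squeeze" is the grip in N (left out, the last holds). Time passes only in rows, so rows that repeat a pose let the fingers close. It gives the time, the measured TCP pose, the force and the opening at its end, in the units of the state.
- arm.read_state(): the state, without advancing time (a new reading comes with each control period).
- arm.read_camera(name): name is "scene" or "top"; returns a dict with "img" (420x560x3 uint8, red, green, blue), "fx", "fy", "cx", "cy" (pixels), "R" (3x3) and "t" (3): a world point X has camera coordinates R X + t. Camera axes: x right, y down, z forward; pixel columns grow to the right and rows downward; lengths in m; the calibration is good to about 2 mm. A picture is of the moment at which its call begins. There is no depth.
- arm.finish_job(): hands the job in, once; it reports no verdict.
The state is a dict: "clock": time; "q": joint angles; "joint_velocities": joint speeds; "joint_torque": joint torques, N m; "ee_pos": TCP position; "tool_rot": TCP orientation; "ft_force": force on the tool from outside, world axes, zero at the start; "wrist_torque": the same for the moment, N m; "gripper_width": opening from 0.0 (shut) to 1.0 (fully open).
Only numpy, scipy, OpenCV 4.12 (cv2) and the standard library are available. Lean on these libraries where they do the work, as an engineer would, in place of code of your own. Each camera call takes 0.05 s, during which the arm holds its last target.

## Working session

There is one attempt and no reset: what is moved stays moved. The work goes in short steps, Python scripts to look and compute and a tool call to move; the robot and the scene stay as the last step left them, time stands still between calls to the robot, and variables do not carry over. Pictures are saved under pics/ and viewed, and the job is handed in when it is done.

Besides the shell and the picture viewer there is one more tool, called after "Call:" as a command line: name --argument value ..., lists and objects as JSON in quotes. play_rows: Moves the arm, as the interface text tells. Shift numbers are shares of 15 cm and turn numbers shares of pi/2 rad, none past 1 either way. Its arguments: {"type":"object","properties":{"increments":{"type":"array","items":{"type":"number"}},"squeeze":{"type":"number"}},"required":["increments"]}

```bash
mkdir -p pics
cat > h.py <<'E'
import numpy as np, cv2
from bench import arm
from scipy.spatial.transform import Rotation as Rn
def cam(n,save=None):
    c=arm.read_camera(n)
    if save: cv2.imwrite('pics/'+save,c['img'][:,:,::-1])
    return c
def ray(c,u,v,z):
    R=np.array(c['R']);t=np.array(c['t']);o=-R.T@t
    d=R.T@np.array([(u-c['cx'])/c['fx'],(v-c['cy'])/c['fy'],1])
    return o+d*(z-o[2])/d[2]
def proj(c,X):
    p=np.array(c['R'])@np.array(X)+np.array(c['t']);return c['fx']*p[0]/p[2]+c['cx'],c['fy']*p[1]/p[2]+c['cy']
E
python3 - <<'E'
from h import *
a=cam('scene','s0.png');b=cam('top','t0.png')
for c in(a,b):print(-np.array(c['R']).T@c['t'],np.round(c['R'],2).tolist())
s=arm.read_state();print(s)
E
```

```text
[ 0.1744784  -0.46597814  0.55338315] [[0.86, -0.5, -0.0], [-0.31, -0.53, -0.79], [0.39, 0.68, -0.62]]
[0.44071878 0.13617163 0.92202147] [[-0.0, -1.0, 0.03], [-1.0, 0.0, -0.07], [0.07, -0.03, -1.0]]
{'clock': 0.1, 'q': array([ 1.11280331,  0.53709311, -0.00442512,  1.53877396,  0.00260975,
        1.06734101, -0.07117812]), 'joint_velocities': array([-0.00102741, -0.00217577, -0.00103428, -0.00249783, -0.00079062,
        0.00207043, -0.0027258 ]), 'joint_torque': array([ 3.49057242e-03, -5.84567177e+01,  1.05213068e+00, -2.59778076e+01,
        1.25881701e-02,  4.59933362e-03,  4.39036558e-05]), 'ee_pos': array([ 0.24796312, -0.60023766,  0.24449922]), 'tool_rot': array([ 8.31241666e-01, -5.55910645e-01, -7.04068551e-04, -3.90099919e-04]), 'ft_force': array([0.09822778, 0.02647771, 0.07758442]), 'wrist_torque': array([-0.00164363, -0.03433342, -0.01173192]), 'gripper_width': 1.0031067622251673}
```

```bash
ls pics
```

```text
s0.png
t0.png
```

View pics/t0.png

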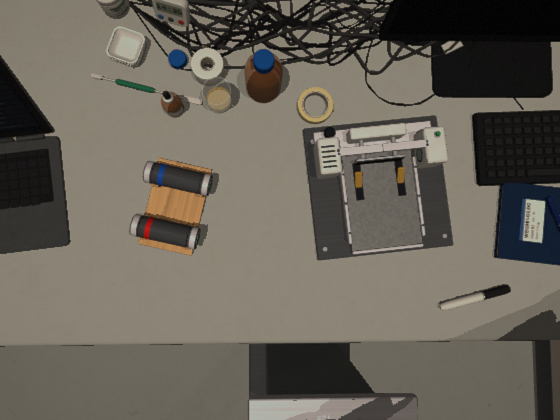

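View pics/s0.png

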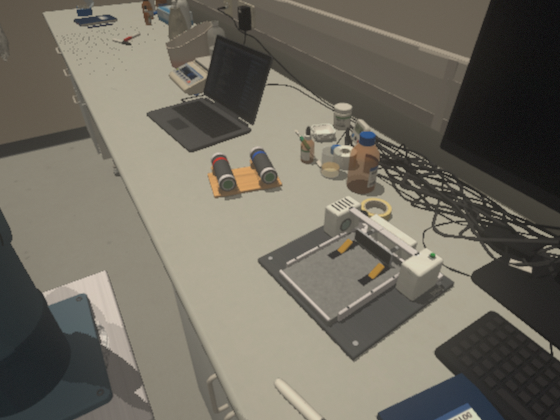

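The top view shows the rack at about (175,205), with the red tube nearer the robot (165,232) and blue at (178,178). The bench is at about (380,190) and opens downward, toward the robot. Next I'll zoom in to measure.

Run:
```python
from h import *
i=cv2.imread('pics/t0.png')
cv2.imwrite('pics/z1.png',cv2.resize(i[110:270,290:460],None,fx=4.5,fy=3.75*1,interpolation=cv2.INTER_CUBIC)[:600,:800])
cv2.imwrite('pics/z2.png',cv2.resize(i[150:260,120:230],None,fx=5,fy=5,interpolation=cv2.INTER_CUBIC))
```

```text
(no output)
```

View pics/z1.png

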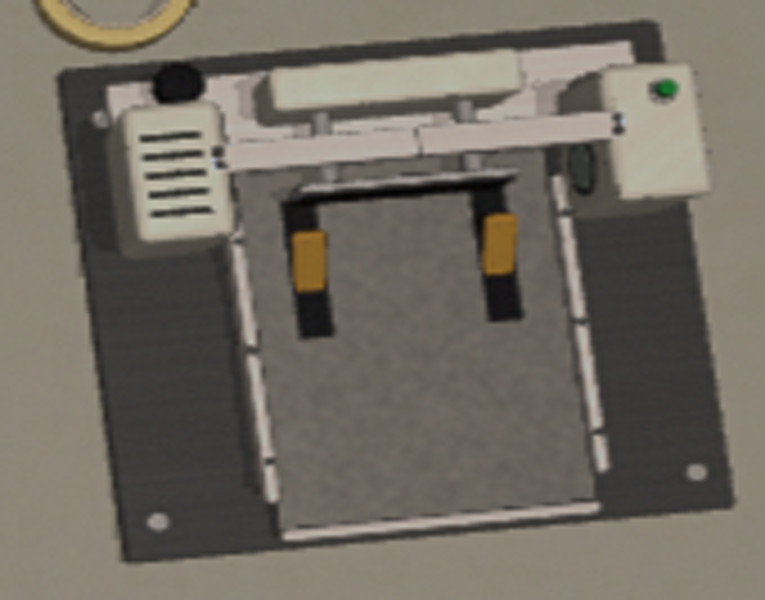

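View pics/z2.png

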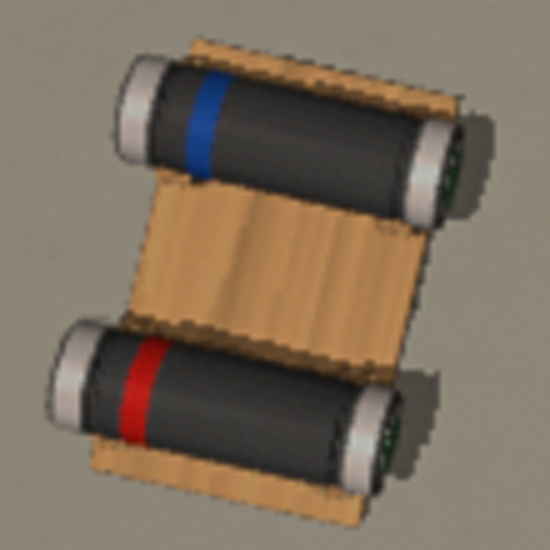

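Run:
```python
from h import *
c=cam('top')
Z1=lambda u,v,z:ray(c,290+u/4.5-.4,110+v/3.75-.4,z)
Z2=lambda u,v,z:ray(c,120+u/5-.4,150+v/5-.4,z)
for z in(0,.01,.02):
  P=[Z1(*p,z) for p in[(57,72),(657,20),(735,508),(125,562)]]
  print(z,np.round(P,4)[:,:2].tolist(),[round(np.linalg.norm(P[k]-P[k-1]),4) for k in range(4)],np.mean(P,0), np.arctan2(*(P[0]-P[3])[1::-1]),np.arctan2(*(P[1]-P[2])[1::-1]))
L=[Z1(*p,.03) for p in[(282,537),(600,508)]];print('lip',L,np.linalg.norm(L[0]-L[1]))
G=[Z1(*p,.034) for p in[(272,500),(238,240),(605,468),(560,180)]];print('guides',np.round(G,4).tolist())
C=[Z1(*p,.042) for p in[(308,232),(502,214)]];print('catch top edge (if raised)',C)
C=[Z1(*p,.028) for p in[(309,292),(498,275)]];print('catch lower edge',C)
for nm,l,r,b in[('red',(70,375),(372,440),(145,390)),('blue',(140,110),(437,175),(207,123))]:
  l,r,b=Z2(*l,.058),Z2(*r,.058),Z2(*b,.058)
  print(nm,l,r,np.linalg.norm(l-r),'band',b,np.arctan2(*(l-r)[1::-1]))
hsv=cv2.cvtColor(c['img'],cv2.COLOR_RGB2HSV)
m=cv2.inRange(hsv,(0,150,60),(6,255,255))|cv2.inRange(hsv,(174,150,60),(180,255,255))
n,lab,st,ce=cv2.connectedComponentsWithStats(m);print(st,ce)
```

```text
0 [[0.6612, 0.0549], [0.69, -0.2075], [0.4352, -0.2349], [0.4086, 0.0276]] [np.float64(0.2541), np.float64(0.264), np.float64(0.2562), np.float64(0.2639)] [ 0.54873506 -0.09000454  0.        ] 0.10749021693666043 0.10712192010222951
0.01 [[0.6588, 0.0557], [0.6873, -0.2038], [0.4353, -0.2309], [0.4089, 0.0288]] [np.float64(0.2513), np.float64(0.2611), np.float64(0.2535), np.float64(0.261)] [ 0.54756355 -0.08755149  0.01      ] 0.1074902169366604 0.10712192010222947
0.02 [[0.6564, 0.0566], [0.6846, -0.2001], [0.4353, -0.2269], [0.4093, 0.03]] [np.float64(0.2486), np.float64(0.2582), np.float64(0.2507), np.float64(0.2582)] [ 0.54639203 -0.08509845  0.02      ] 0.10749021693666048 0.10712192010222944
lip [array([ 0.42165061, -0.03379569,  0.03      ]), array([ 0.43554859, -0.16631579,  0.03      ])] 0.1332468846065261
guides [[0.4399, -0.0292, 0.034], [0.5688, -0.0167, 0.034], [0.4553, -0.1675, 0.034], [0.5993, -0.1519, 0.034]]
catch top edge (if raised) [array([ 0.57167264, -0.04426105,  0.042     ]), array([ 0.58079157, -0.12482944,  0.042     ])]
catch lower edge [array([ 0.5435454 , -0.04711994,  0.028     ]), array([ 0.55217692, -0.12667046,  0.028     ])]
red [0.47348078 0.36128735 0.058     ] [0.45016782 0.25433967 0.058     ] 0.10945912896412556 band [0.46810603 0.33477469 0.058     ] 1.3561691007506018
blue [0.56836115 0.33801411 0.058     ] [0.54505279 0.23192532 0.058     ] 0.10861911375663702 band [0.56371145 0.31412681 0.058     ] 1.3545263804934469
[[     0      0    560    420 235065]
 [   178     20      6      5     16]
 [   144    217     10     22    119]] [[279.57347117 209.50374577]
 [180.5625      21.8125    ]
 [147.67226891 227.33613445]]
```

```bash
cat > go.py <<'E'
import sys
from h import *
# go.py x y z xang : share to reach target from measured pose
def go(x,y,z,a):
    s=arm.read_state();R=Rn.from_quat(s['tool_rot'])
    X=np.array([np.cos(a),np.sin(a),0]);Z=np.array([0,0,-1.]);T=np.stack([X,np.cross(Z,X),Z],1)
    d=R.inv().apply(np.array([x,y,z])-s['ee_pos'])/.15
    r=(R.inv()*Rn.from_matrix(T)).as_rotvec()/(np.pi/2)
    print('now',np.round(s['ee_pos'],4),'F',np.round(s['ft_force'],1),'w',round(s['gripper_width'],3),'t',round(s['clock'],2),'q',np.round(s['q'],2))
    print('shift',np.round(d,3),'turn',np.round(r,3))
go(*map(float,sys.argv[1:5]))
E
python3 go.py 0.4617 0.309 0.20 -0.216;python3 go.py 0.40 -0.33 0.245 -0.7
```

```text
now [ 0.248  -0.6003  0.2446] F [-0.7  0.2 -0.8] w 0.998 t 0.15 q [ 1.11  0.54 -0.    1.54  0.    1.07 -0.07]
shift [-5.058 -3.632  0.304] turn [-0.     0.001 -0.613]
now [ 0.248  -0.6003  0.2446] F [-0.7  0.2 -0.8] w 0.998 t 0.15 q [ 1.11  0.54 -0.    1.54  0.    1.07 -0.07]
shift [-1.279e+00 -1.625e+00 -1.000e-03] turn [-0.     0.001 -0.305]
```

Call:
play_rows --increments '[-0.8,-1,0,0,0,-0.3,0,-0.8,-1,0,0,0,-0.3,0,-0.8,-1,0,0,0,-0.3,0,-0.8,-1,0,0,0,-0.3,0]'

```text
clock: 0.65
ee_pos: [0.3442, -0.4277, 0.2453]
tool_rot: [0.94, -0.342, 0.0, -0.001]
ft_force: [-1.9, -0.1, 0.7]
gripper_width: 0.999
```

```bash
python3 go.py 0.45 -0.1 0.245 -0.2;python3 go.py 0.4617 0.309 0.20 -0.216
```

```text
now [ 0.3442 -0.4277  0.2453] F [-1.9 -0.1  0.7] w 0.999 t 0.65 q [ 0.95  0.37 -0.17  1.8   0.07  0.98  0.05]
shift [-0.866 -2.126  0.008] turn [-0.002  0.    -0.318]
now [ 0.3442 -0.4277  0.2453] F [-1.9 -0.1  0.7] w 0.999 t 0.65 q [ 0.95  0.37 -0.17  1.8   0.07  0.98  0.05]
shift [-2.561 -4.263  0.315] turn [-0.002  0.    -0.308]
```

Call:
play_rows --increments '[-0.45,-1,0,0,0,-0.31,0,-0.45,-1,0,0,0,-0.31,0,-0.45,-1,0,0,0,-0.31,0,-0.45,-1,0,0,0,-0.31,0]'

```text
clock: 1.15
ee_pos: [0.388, -0.2725, 0.2454]
tool_rot: [0.994, -0.108, 0.0, -0.0]
ft_force: [-0.1, -1.0, -0.5]
gripper_width: 1.0
```

```bash
python3 go.py 0.4617 0.309 0.20 -0.216
```

```text
now [ 0.388  -0.2725  0.2454] F [-0.1 -1.  -0.5] w 1.0 t 1.15 q [ 0.81  0.26 -0.34  1.97  0.11  0.93  0.2 ]
shift [-0.352 -3.892  0.305] turn [-0. -0. -0.]
```

Call:
play_rows --increments '[-0.2,-1,0,0,0,0,0,-0.2,-1,0,0,0,0,0,-0.2,-1,0,0,0,0,0,-0.2,-1,0,0,0,0,0]'

```text
clock: 1.65
ee_pos: [0.391, -0.1215, 0.2454]
tool_rot: [0.994, -0.11, 0.0, 0.0]
ft_force: [0.6, -1.1, 0.6]
gripper_width: 0.997
```

Call:
play_rows --increments '[0,-1,0,0,0,0,0,0,-1,0,0,0,0,0,0,-1,0,0,0,0,0,0,-1,0,0,0,0,0]'

```text
clock: 2.15
ee_pos: [0.4247, 0.0244, 0.2453]
tool_rot: [0.994, -0.11, 0.0, -0.0]
ft_force: [0.0, -0.5, -0.7]
gripper_width: 0.997
```

Call:
play_rows --increments '[0,-1,0,0,0,0,0,0,-1,0,0,0,0,0,0,-1,0,0,0,0,0,0,-1,0,0,0,0,0]'

```text
clock: 2.65
ee_pos: [0.4576, 0.1702, 0.2449]
tool_rot: [0.994, -0.111, -0.0, 0.0]
ft_force: [0.4, -1.2, -0.2]
gripper_width: 1.0
```

```bash
python3 go.py 0.4617 0.309 0.15 -0.216
```

```text
now [0.4576 0.1702 0.2449] F [ 0.4 -1.2 -0.2] w 1.0 t 2.65 q [ 0.08  0.33 -0.63  1.93  0.23  0.96 -0.88]
shift [-0.176 -0.909  0.633] turn [ 0.     0.    -0.004]
```

Call:
play_rows --increments '[-0.176,-0.909,0.3,0,0,0,0,-0.176,-0.909,0.6,0,0,0,0,-0.176,-0.909,0.633,0,0,0,0,-0.176,-0.909,0.633,0,0,0,0]'

```text
clock: 3.15
ee_pos: [0.4599, 0.3079, 0.1475]
tool_rot: [0.994, -0.11, -0.002, 0.002]
ft_force: [0.2, -0.5, 1.2]
gripper_width: 1.0
```

```bash
python3 - <<'E'
from h import *
cam('scene','s1.png');c=cam('top','t1.png')
i=cv2.imread('pics/t1.png');cv2.imwrite('pics/t1z.png',cv2.resize(i[130:280,80:280],None,fx=4,fy=4))
i=cv2.imread('pics/s1.png');cv2.imwrite('pics/s1z.png',cv2.resize(i[60:210,140:340],None,fx=4,fy=4))
E
python3 go.py 0.4617 0.309 0.036 -0.216
```

```text
now [0.4619 0.3066 0.15  ] F [-0.2 -0.1  1. ] w 1.003 t 3.25 q [-0.23  0.57 -0.58  1.84  0.41  0.85 -1.24]
shift [-0.005 -0.017  0.76 ] turn [ 0.002 -0.    -0.005]
```

View pics/t1z.png

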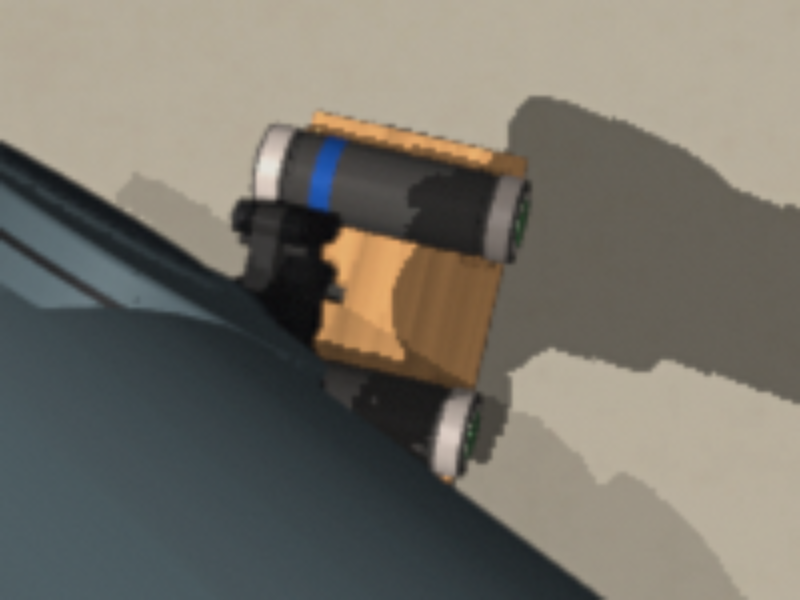

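View pics/s1z.png

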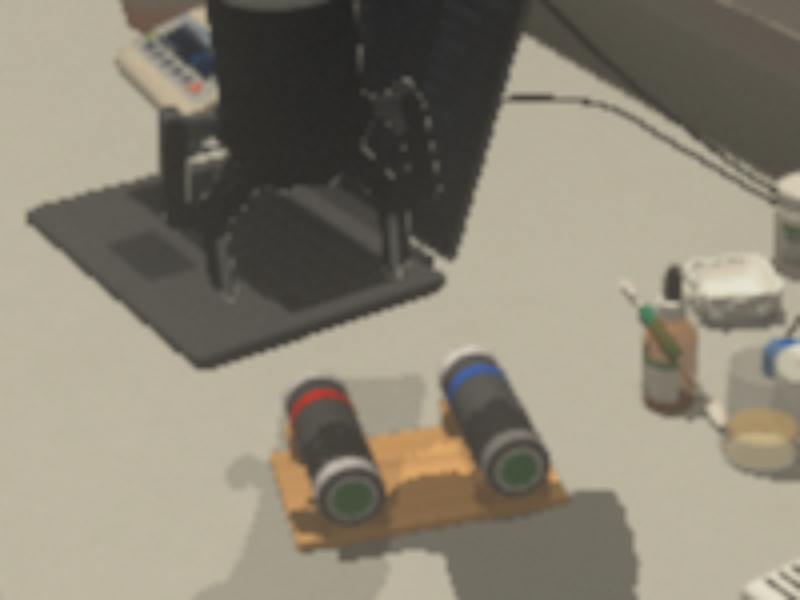

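Run:
```python
from h import *
c=cam('scene')
for X in[(.4617,.308,.136),(.4617,.308,.149)]:print((np.array(proj(c,X))-[140,60])*4)
u=np.array([.2136,.977]);m=np.array([.4617,.309])
n=np.array([.977,-.2136])
for s in(-.06,0,.06):
  for k in (-.02,.02): print(s,k,(np.array(proj(c,[*(m+u*s+n*k),.038]))-[140,60])*4)
```

```text
[315.38186558 297.0940054 ]
[313.07419541 276.11788841]
-0.06 -0.02 [317.13995568 502.52503506]
-0.06 0.02 [385.39998263 490.27961328]
0 -0.02 [298.07827904 448.78073164]
0 0.02 [363.33678098 437.6394374 ]
0.06 -0.02 [280.73500323 399.88145092]
0.06 0.02 [343.24376268 389.69988473]
```

Projections match in both views: the tube's near end is at about (351,496) in the zoomed scene image. Descending and gripping.

Call:
play_rows --increments '[-0.003,-0.015,0.4,0,0,0,0,-0.003,-0.015,0.7,0,0,0,0,-0.003,-0.015,0.76,0,0,0,0,-0.003,-0.015,0.76,0,0,0,0,-0.003,-0.015,0.76,0,0,0,0]'

```text
clock: 3.92
ee_pos: [0.4622, 0.3126, 0.0385]
tool_rot: [0.994, -0.111, 0.001, -0.001]
ft_force: [-0.4, 0.4, 0.0]
gripper_width: 1.0
```

Call:
play_rows --increments '[0,0,0,0,0,0,90,0,0,0,0,0,0,110,0,0,0,0,0,0,160,0,0,0,0,0,0,160,0,0,0,0,0,0,160,0,0,0,0,0,0,160]' --squeeze 40

```text
clock: 4.68
ee_pos: [0.463, 0.3119, 0.0375]
tool_rot: [0.994, -0.111, 0.002, -0.0]
ft_force: [3.4, -2.6, 6.2]
gripper_width: 0.454
```

```bash
python3 go.py 0.4617 0.309 0.036 -0.216
```

```text
now [0.463  0.3119 0.0375] F [ 3.4 -2.6  6.2] w 0.454 t 4.67 q [-0.32  0.74 -0.47  1.88  0.54  0.65 -1.35]
shift [-0.004  0.02   0.01 ] turn [-0.001 -0.002 -0.004]
```

Call:
play_rows --increments '[0,0,-0.1,0,0,0,160,0,0,-0.3,0,0,0,160,0,0,-0.6,0,0,0,160,0,0,-0.8,0,0,0,160,0,0,-0.8,0,0,0,160]'

```text
clock: 5.3
ee_pos: [0.4613, 0.3132, 0.1586]
tool_rot: [0.994, -0.11, 0.001, -0.001]
ft_force: [0.7, -0.5, -3.8]
gripper_width: 0.451
```

```bash
python3 - <<'E'
from h import *
cam('scene','s2.png')
i=cv2.imread('pics/s2.png');cv2.imwrite('pics/s2z.png',cv2.resize(i[60:210,140:340],None,fx=4,fy=4))
E
python3 go.py 0.4783 -0.0947 0.16 0.107
```

```text
now [0.4605 0.3121 0.1568] F [-0.4  0.2 -3.4] w 0.451 t 5.35 q [-0.23  0.57 -0.59  1.84  0.4   0.86 -1.24]
shift [ 0.709  2.62  -0.022] turn [-0.    -0.    -0.209]
```

View pics/s2z.png

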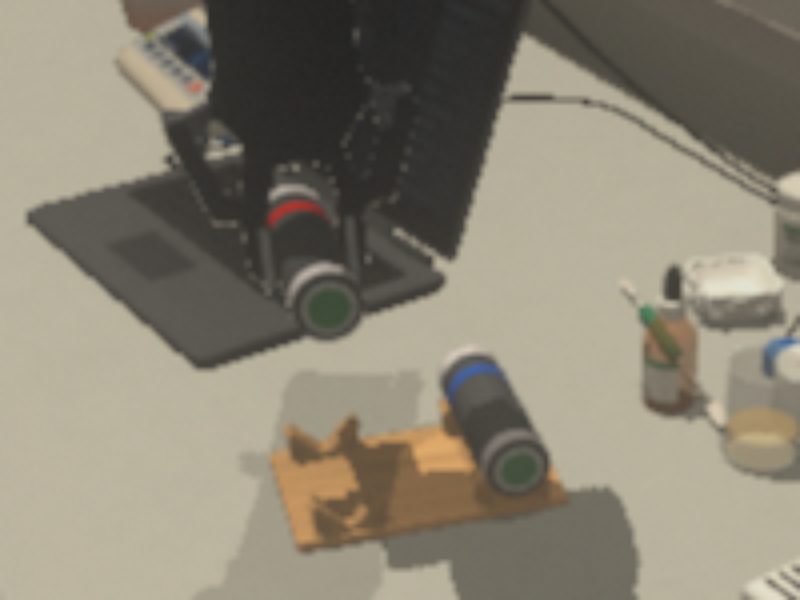

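The red tube is held level and the blue one is still in the rack. Carrying it to the deck.

Call:
play_rows --increments '[0.24,0.9,-0.05,0,0,-0.1,160,0.24,0.9,-0.05,0,0,-0.209,160,0.24,0.9,-0.05,0,0,-0.209,160,0.24,0.9,-0.05,0,0,-0.209,160]'

```text
clock: 5.85
ee_pos: [0.4656, 0.1713, 0.1627]
tool_rot: [0.999, 0.052, -0.001, 0.0]
ft_force: [0.0, 1.1, -2.7]
gripper_width: 0.453
```

```bash
python3 go.py 0.4783 -0.0947 0.16 0.107
```

```text
now [0.4656 0.1713 0.1627] F [ 0.   1.1 -2.7] w 0.453 t 5.85 q [ 0.1   0.49 -0.69  1.98  0.42  0.82 -0.71]
shift [-0.1    1.772  0.019] turn [ 0.     0.001 -0.002]
```

Call:
play_rows --increments '[-0.05,0.9,0,0,0,0,160,-0.05,0.9,0,0,0,0,160,-0.05,0.9,0,0,0,0,160,-0.05,0.9,0,0,0,0,160]'

```text
clock: 6.35
ee_pos: [0.4733, 0.039, 0.1636]
tool_rot: [0.999, 0.054, -0.0, -0.001]
ft_force: [-0.6, 0.7, -2.6]
gripper_width: 0.454
```

Call:
play_rows --increments '[-0.05,0.87,0,0,0,0,160,-0.05,0.87,0,0,0,0,160,-0.05,0.87,0.1,0,0,0,160,-0.05,0.87,0.3,0,0,0,160,-0.05,0.87,0.3,0,0,0,160]'

```text
clock: 6.98
ee_pos: [0.4787, -0.0896, 0.1172]
tool_rot: [0.998, 0.056, -0.002, -0.001]
ft_force: [-0.3, 0.1, -2.1]
gripper_width: 0.452
```

```bash
python3 - <<'E'
from h import *
cam('scene','s3.png');cam('top','t3.png')
i=cv2.imread('pics/t3.png');cv2.imwrite('pics/t3z.png',cv2.resize(i[110:270,290:460],None,fx=3.75,fy=3.75))
i=cv2.imread('pics/s3.png');cv2.imwrite('pics/s3z.png',cv2.resize(i[170:370,240:480],None,fx=3,fy=3))
E
python3 go.py 0.4783 -0.0947 0.046 0.107
```

```text
now [ 0.4804 -0.0905  0.1192] F [-0.5 -0.2 -2.3] w 0.454 t 7.08 q [ 0.58  0.53 -0.6   2.02  0.45  0.72 -0.2 ]
shift [-0.017  0.027  0.488] turn [-0.001 -0.     0.003]
```

View pics/t3z.png

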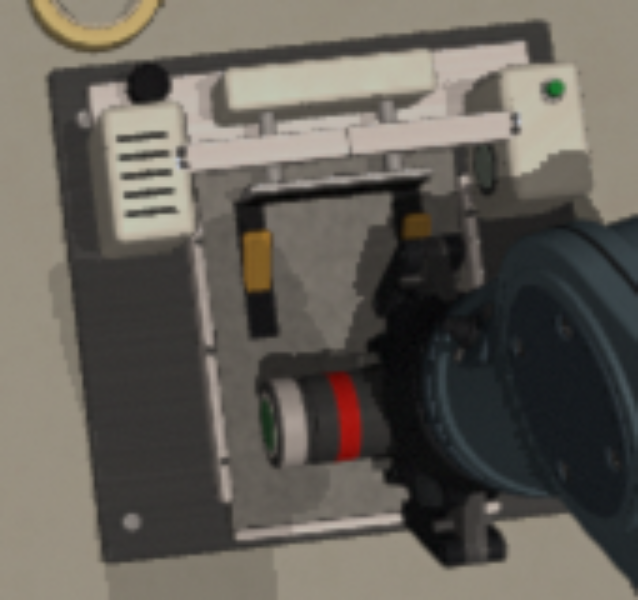

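View pics/s3z.png

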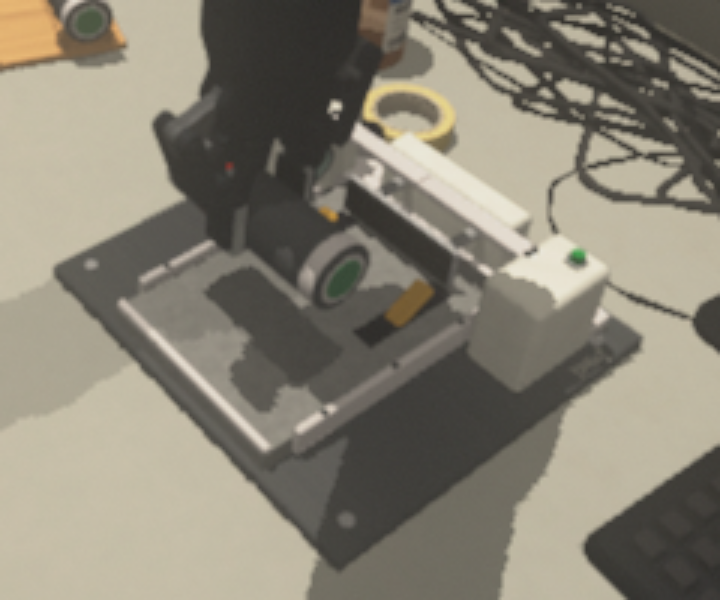

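Run:
```python
from h import *
c=cam('top')
b=ray(c,290+345/3.75-.4,110+415/3.75-.4,.138)
l=ray(c,290+289/3.75-.4,110+421/3.75-.4,.138)
y=np.array([-.1067,.9943]);x=np.array([.9943,.1067]);o=np.array([.5579,-.0861])
for p,d in((b,.028),(l,.055)):
  q=p[:2]-y*d;print(p,'centre',q,'benchframe',(q-o)@x,(q-o)@y)
# centre line of guides, measured
G=np.array([[0.4399,-.0292],[.5688,-.0167],[.4553,-.1675],[.5993,-.1519]])
for g in G: print((g-o)@x,(g-o)@y)
```

```text
[ 0.4768973  -0.06224623  0.138     ] centre [ 0.4798849  -0.09008663] benchframe -0.07799578695204595 0.004360309199209362
[ 0.47430994 -0.03758527  0.138     ] centre [ 0.48017844 -0.09227177] benchframe -0.07793707527872965 0.002156298852253607
-0.11125616999999993 0.06916626999999997
0.01824285000000002 0.06784138999999999
-0.11070055999999998 -0.06998860000000001
0.034143160000000096 -0.06984232000000003
```

Call:
play_rows --increments '[0,0.025,0.2,0,0,0,160,0,0.025,0.4,0,0,0,160,0,0.025,0.45,0,0,0,160,0,0.025,0.475,0,0,0,160,0,0.025,0.475,0,0,0,160]'

```text
clock: 7.75
ee_pos: [0.481, -0.0967, 0.0485]
tool_rot: [0.999, 0.054, 0.001, 0.0]
ft_force: [-0.8, -0.1, -3.3]
gripper_width: 0.453
```

```bash
python3 go.py 0.4798 -0.0945 0.046 0.107
```

```text
now [ 0.481  -0.0967  0.0485] F [-0.8 -0.1 -3.3] w 0.453 t 7.75 q [ 0.51  0.65 -0.51  2.04  0.57  0.58 -0.29]
shift [-0.007 -0.016  0.016] turn [ 0.    -0.001  0.   ]
```

Lowering by small steps until the deck takes the weight.

Call:
play_rows --increments '[0,-0.008,0.01,0,0,0,160,0,-0.008,0.015,0,0,0,160,0,-0.008,0.015,0,0,0,160]'

```text
clock: 8.12
ee_pos: [0.4801, -0.0957, 0.0455]
tool_rot: [0.999, 0.054, 0.0, 0.0]
ft_force: [-0.8, 0.3, -3.2]
gripper_width: 0.452
```

```bash
python3 go.py 0.4798 -0.0945 0.046 0.107
```

```text
now [ 0.4801 -0.0957  0.0455] F [-0.8  0.3 -3.2] w 0.452 t 8.12 q [ 0.5   0.66 -0.5   2.05  0.57  0.57 -0.29]
shift [-0.001 -0.008 -0.004] turn [ 0. -0.  0.]
```

Call:
play_rows --increments '[0,0,0.008,0,0,0,160,0,0,0.008,0,0,0,160]'

```text
clock: 8.38
ee_pos: [0.4802, -0.0957, 0.0452]
tool_rot: [0.999, 0.054, 0.0, 0.001]
ft_force: [-4.6, 0.4, 13.3]
gripper_width: 0.453
```

Call:
play_rows --increments '[0,0,0.008,0,0,0,160,0,0,0.008,0,0,0,160]'

```text
clock: 8.62
ee_pos: [0.4802, -0.0957, 0.0451]
tool_rot: [0.999, 0.054, -0.0, 0.001]
ft_force: [-8.7, 0.4, 29.0]
gripper_width: 0.451
```

Call:
play_rows --increments '[0,0,-0.014,0,0,0,160,0,0,-0.014,0,0,0,160]'

```text
clock: 8.88
ee_pos: [0.4804, -0.0958, 0.0453]
tool_rot: [0.999, 0.054, 0.0, 0.0]
ft_force: [-0.9, 0.5, 6.0]
gripper_width: 0.455
```

Call:
play_rows --increments '[0,0,-0.003,0,0,0,135,0,0,-0.003,0,0,0,128,0,0,-0.003,0,0,0,120,0,0,-0.003,0,0,0,105,0,0,-0.003,0,0,0,85,0,0,-0.003,0,0,0,65,0,0,-0.003,0,0,0,65]' --squeeze 20

```text
clock: 9.75
ee_pos: [0.4801, -0.0956, 0.0455]
tool_rot: [0.999, 0.054, 0.0, 0.0]
ft_force: [-0.1, -0.2, 0.8]
gripper_width: 0.742
```

```bash
python3 - <<'E'
from h import *
cam('scene','s4.png')
i=cv2.imread('pics/s4.png');cv2.imwrite('pics/s4z.png',cv2.resize(i[170:370,240:480],None,fx=3,fy=3))
E
python3 go.py 0.4798 -0.0945 0.15 0.107
```

```text
now [ 0.4801 -0.0957  0.0455] F [ 0.7 -0.3  0.6] w 0.749 t 9.8 q [ 0.5   0.66 -0.5   2.05  0.57  0.57 -0.29]
shift [-0.001 -0.008 -0.697] turn [0. 0. 0.]
```

View pics/s4z.png

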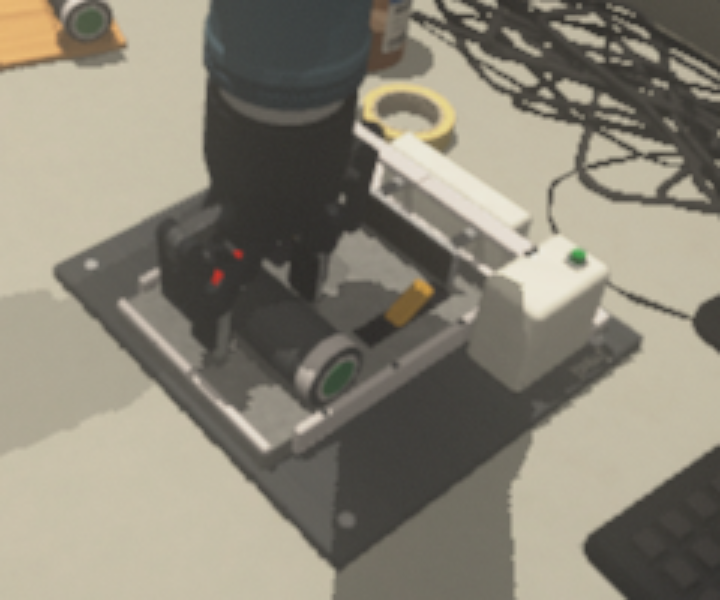

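The tube lies released between the open jaws. Now I'll raise the tool, shut the jaws, turn a quarter turn and go behind it.

Call:
play_rows --increments '[0,0,-0.2,0,0,0,65,0,0,-0.5,0,0,0,65,0,0,-0.7,0,0,0,65,-0.25,0,-0.7,0,0,0.1,160,-0.3,0,-0.7,0,0,0.2,255,-0.3,0,-0.7,0,0,0.3,255,-0.3,0,-0.7,0,0,0.4,255,-0.3,0,-0.7,0,0,0.5,255]'

```text
clock: 10.8
ee_pos: [0.4352, -0.1005, 0.1505]
tool_rot: [0.942, -0.335, 0.0, 0.0]
ft_force: [0.2, -0.3, -0.1]
gripper_width: -0.005
```

```bash
python3 go.py 0.4376 -0.0990 0.15 -1.464
```

```text
now [ 0.4352 -0.1005  0.1505] F [ 0.2 -0.3 -0.1] w -0.005 t 10.8 q [ 0.53  0.38 -0.48  2.11  0.27  0.7  -0.81]
shift [ 0.006 -0.018  0.004] turn [ 0.    -0.     0.497]
```

Call:
play_rows --increments '[0,-0.01,0,0,0,0.12,255,0,-0.01,0,0,0,0.24,255,0,-0.01,0,0,0,0.36,255,0,-0.01,0,0,0,0.48,255,0,-0.01,0,0,0,0.497,255,0,-0.01,0,0,0,0.497,255]'

```text
clock: 11.55
ee_pos: [0.4362, -0.0992, 0.1505]
tool_rot: [0.747, -0.665, -0.0, 0.0]
ft_force: [-0.9, 0.0, 0.7]
gripper_width: 0.003
```

```bash
python3 - <<'E'
from h import *
cam('scene','s5.png');cam('top','t5.png')
i=cv2.imread('pics/t5.png');cv2.imwrite('pics/t5z.png',cv2.resize(i[110:270,290:460],None,fx=3.75,fy=3.75))
i=cv2.imread('pics/s5.png');cv2.imwrite('pics/s5z.png',cv2.resize(i[170:370,240:480],None,fx=3,fy=3))
E
python3 go.py 0.4376 -0.0990 0.05 -1.464
```

```text
now [ 0.4362 -0.0993  0.1505] F [-0.8  0.  -0.7] w 0.0 t 11.65 q [ 0.38  0.36 -0.3   2.12  0.17  0.68 -1.49]
shift [-0.001 -0.009  0.67 ] turn [0.    0.    0.005]
```

View pics/t5z.png

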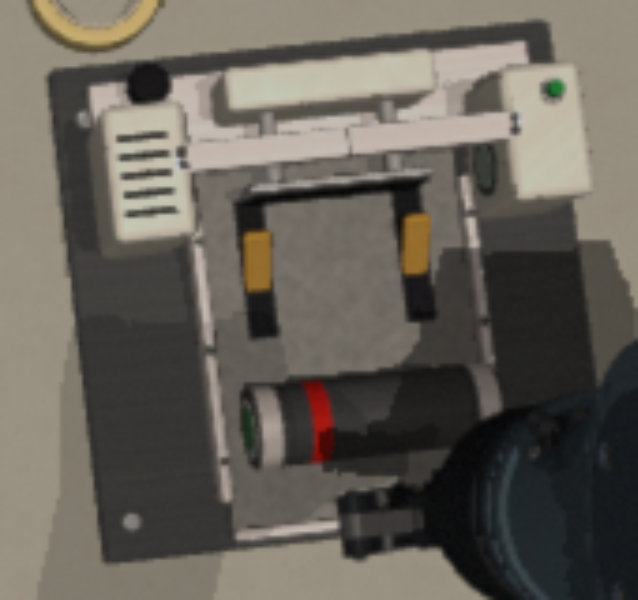

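View pics/s5z.png

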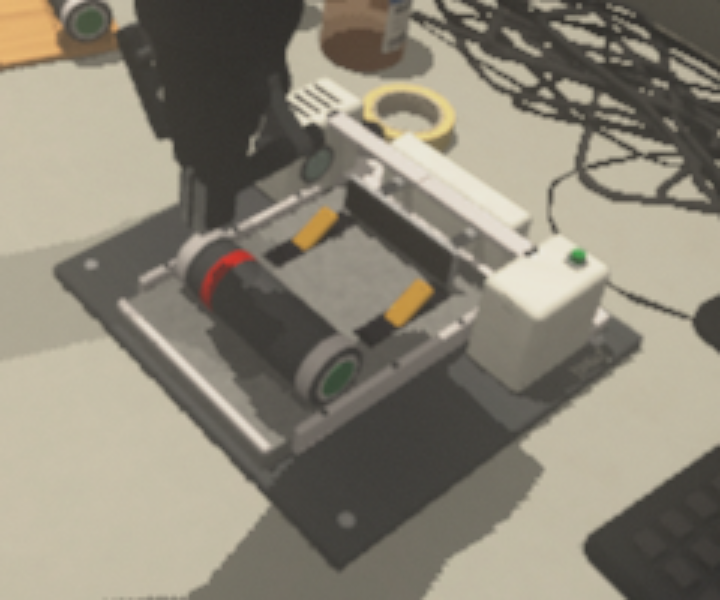

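Run:
```python
from h import *
c=cam('top')
Z=lambda u,v,z:ray(c,290+u/3.75-.4,110+v/3.75-.4,z)[:2]
y=np.array([-.1067,.9943]);x=np.array([.9943,.1067]);o=np.array([.5579,-.0861])
for n,p,z in(('L',(272,427),.064),('R',(485,397),.064),('band',(318,420),.065),('Lsil',(272,427),.046),('pad top',(340,180),.06)):
  q=Z(*p,z);print(n,(q-o)@x,(q-o)@y)
```

```text
L -0.07849601695924857 0.04897991913849856
R -0.075331050560827 -0.05493619855304657
band -0.07758552739983768 0.026832610788482425
Lsil -0.07819600595259259 0.04510879931650863
pad top 0.03683371516743135 0.0006289717024253309
```

Call:
play_rows --increments '[0,-0.009,0.3,0,0,0,255,0,-0.009,0.55,0,0,0,255,0,-0.009,0.67,0,0,0,255,0,-0.009,0.67,0,0,0,255,0,-0.009,0.67,0,0,0,255]'

```text
clock: 12.32
ee_pos: [0.4381, -0.0993, 0.0506]
tool_rot: [0.746, -0.666, 0.0, -0.0]
ft_force: [0.2, 0.2, -0.6]
gripper_width: 0.001
```

```bash
python3 go.py 0.572 -0.0846 0.05 -1.464
```

```text
now [ 0.4381 -0.0993  0.0506] F [ 0.2  0.2 -0.6] w 0.001 t 12.32 q [ 0.31  0.56 -0.22  2.16  0.27  0.45 -1.59]
shift [ 0.003 -0.898  0.005] turn [-0.001 -0.     0.004]
```

Call:
play_rows --increments '[0,-0.02,0,0,0,0,255,0,-0.04,0,0,0,0,255,0,-0.06,0,0,0,0,255,0,-0.08,0,0,0,0,255,0,-0.1,0,0,0,0,255,0,-0.12,0,0,0,0,255,0,-0.14,0,0,0,0,255,0,-0.16,0,0,0,0,255]'

```text
clock: 13.32
ee_pos: [0.4616, -0.0964, 0.0499]
tool_rot: [0.746, -0.666, -0.0, 0.0]
ft_force: [-0.0, -0.3, -0.5]
gripper_width: -0.001
```

```bash
python3 - <<'E'
from h import *
cam('scene','s6.png')
i=cv2.imread('pics/s6.png');cv2.imwrite('pics/s6z.png',cv2.resize(i[170:370,240:480],None,fx=3,fy=3))
E
python3 go.py 0.572 -0.0846 0.05 -1.464
```

```text
now [ 0.4622 -0.0964  0.05  ] F [-0.4  0.6 -0.1] w -0.001 t 13.38 q [ 0.29  0.58 -0.23  2.1   0.27  0.48 -1.59]
shift [ 0.004 -0.736  0.001] turn [-0.    -0.     0.004]
```

View pics/s6z.png

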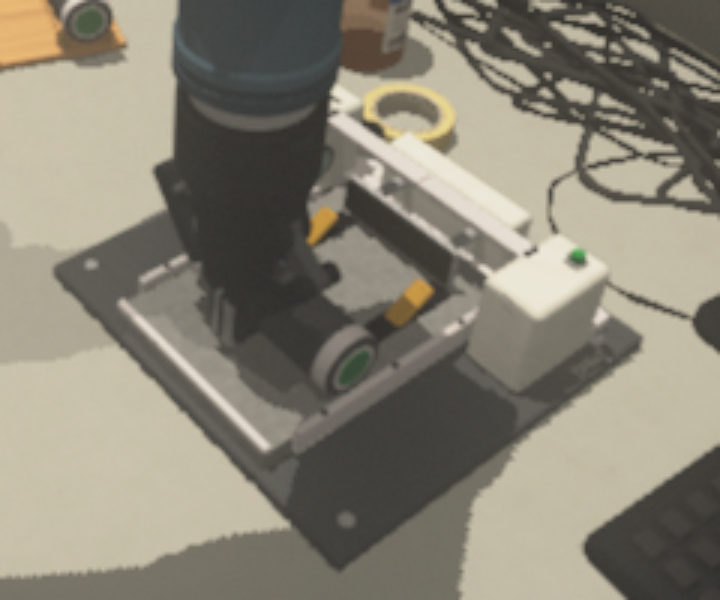

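It is rolling squarely, so I'll continue at the same pace.

Call:
play_rows --increments '[0,-0.02,0,0,0,0,255,0,-0.04,0,0,0,0,255,0,-0.06,0,0,0,0,255,0,-0.08,0,0,0,0,255,0,-0.1,0,0,0,0,255,0,-0.12,0,0,0,0,255,0,-0.14,0,0,0,0,255,0,-0.16,0,0,0,0,255]'

```text
clock: 14.38
ee_pos: [0.4855, -0.0938, 0.05]
tool_rot: [0.746, -0.666, -0.0, 0.0]
ft_force: [0.1, 0.3, 0.9]
gripper_width: -0.0
```

Call:
play_rows --increments '[0,-0.02,0,0,0,0,255,0,-0.04,0,0,0,0,255,0,-0.06,0,0,0,0,255,0,-0.08,0,0,0,0,255,0,-0.1,0,0,0,0,255,0,-0.12,0,0,0,0,255]'

```text
clock: 15.12
ee_pos: [0.5034, -0.0917, 0.05]
tool_rot: [0.746, -0.666, -0.0, 0.0]
ft_force: [-0.4, -0.2, -0.4]
gripper_width: 0.005
```

```bash
python3 - <<'E'
from h import *
cam('scene','s7.png')
i=cv2.imread('pics/s7.png');cv2.imwrite('pics/s7z.png',cv2.resize(i[170:370,240:480],None,fx=3,fy=3))
E
python3 go.py 0.572 -0.0846 0.05 -1.464
```

```text
now [ 0.5039 -0.0916  0.05  ] F [0.8 0.4 0.3] w 0.0 t 15.18 q [ 0.27  0.63 -0.23  2.    0.26  0.54 -1.6 ]
shift [ 0.004 -0.456  0.001] turn [-0.     0.     0.004]
```

View pics/s7z.png

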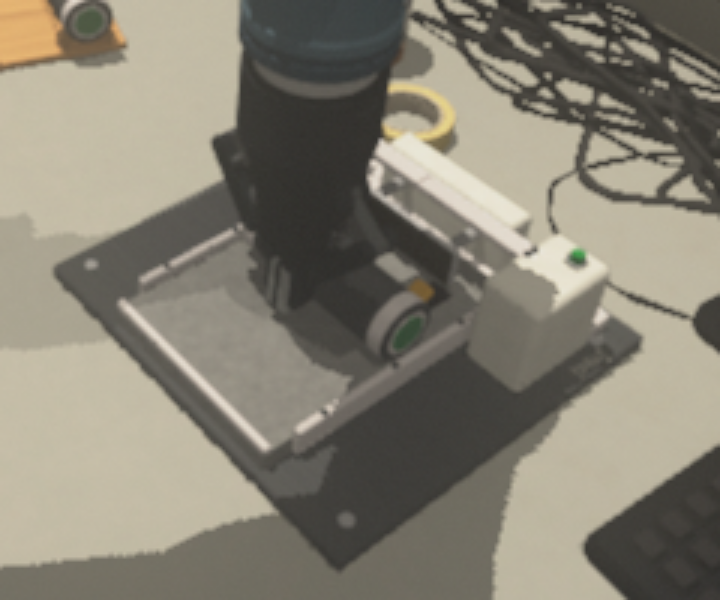

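Call:
play_rows --increments '[0,-0.02,0,0,0,0,255,0,-0.04,0,0,0,0,255,0,-0.06,0,0,0,0,255,0,-0.08,0,0,0,0,255,0,-0.1,0,0,0,0,255,0,-0.12,0,0,0,0,255]'

```text
clock: 15.92
ee_pos: [0.5213, -0.0898, 0.05]
tool_rot: [0.746, -0.666, -0.0, 0.0]
ft_force: [-0.3, 0.2, 0.3]
gripper_width: 0.002
```

Call:
play_rows --increments '[0,-0.02,0,0,0,0,255,0,-0.04,0,0,0,0,255,0,-0.06,0,0,0,0,255,0,-0.08,0,0,0,0,255,0,-0.1,0,0,0,0,255]'

```text
clock: 16.55
ee_pos: [0.5362, -0.088, 0.05]
tool_rot: [0.746, -0.666, 0.0, -0.0]
ft_force: [0.4, -0.1, 1.2]
gripper_width: -0.0
```

Call:
play_rows --increments '[0,-0.02,0,0,0,0,255,0,-0.04,0,0,0,0,255,0,-0.06,0,0,0,0,255]'

```text
clock: 16.92
ee_pos: [0.5442, -0.0872, 0.0498]
tool_rot: [0.746, -0.666, -0.001, 0.001]
ft_force: [-3.6, -1.0, 1.3]
gripper_width: 0.003
```

```bash
python3 go.py 0.572 -0.0846 0.05 -1.464
```

```text
now [ 0.5442 -0.0872  0.0498] F [-3.6 -1.   1.3] w 0.003 t 16.93 q [ 0.25  0.67 -0.23  1.9   0.25  0.6  -1.6 ]
shift [ 0.003 -0.186 -0.002] turn [ 0.001 -0.     0.003]
```

Call:
play_rows --increments '[0,-0.01,0,0,0,0,255,0,-0.02,0,0,0,0,255,0,-0.03,0,0,0,0,255,0,-0.04,0,0,0,0,255]'

```text
clock: 17.42
ee_pos: [0.5509, -0.0864, 0.0499]
tool_rot: [0.746, -0.666, -0.0, 0.0]
ft_force: [-3.7, -0.2, 1.5]
gripper_width: -0.002
```

Call:
play_rows --increments '[0,-0.01,0,0,0,0,255,0,-0.02,0,0,0,0,255,0,-0.03,0,0,0,0,255,0,-0.04,0,0,0,0,255]'

```text
clock: 17.92
ee_pos: [0.5568, -0.0858, 0.0499]
tool_rot: [0.746, -0.666, -0.0, 0.0]
ft_force: [-4.5, -1.5, 0.2]
gripper_width: -0.001
```

```bash
python3 - <<'E'
from h import *
cam('scene','s8.png');cam('top','t8.png')
i=cv2.imread('pics/s8.png');cv2.imwrite('pics/s8z.png',cv2.resize(i[170:370,240:480],None,fx=3,fy=3))
i=cv2.imread('pics/t8.png');cv2.imwrite('pics/t8z.png',cv2.resize(i[110:270,290:460],None,fx=3.75,fy=3.75))
E
python3 go.py 0.572 -0.0846 0.05 -1.464
```

```text
now [ 0.5571 -0.0857  0.05  ] F [-2.4 -1.1  0.5] w -0.003 t 18.02 q [ 0.25  0.69 -0.23  1.87  0.25  0.61 -1.6 ]
shift [ 0.004 -0.099 -0.   ] turn [-0.    -0.     0.003]
```

View pics/s8z.png

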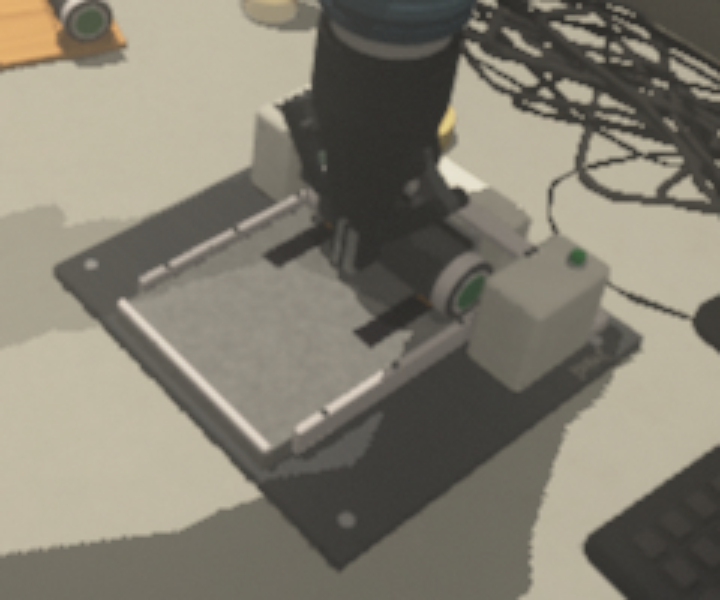

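View pics/t8z.png

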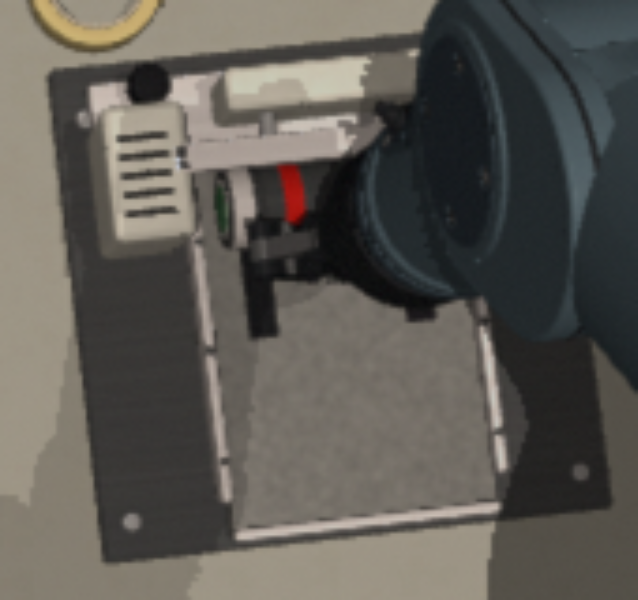

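Both catches are pressed flat under the tube and the pad is yielding at about 4 N. I'll use finer steps from here.

Call:
play_rows --increments '[0,-0.01,0,0,0,0,255,0,-0.02,0,0,0,0,255,0,-0.03,0,0,0,0,255,0,-0.04,0,0,0,0,255]'

```text
clock: 18.52
ee_pos: [0.5628, -0.0851, 0.05]
tool_rot: [0.746, -0.666, -0.0, 0.0]
ft_force: [-4.1, -1.7, 1.8]
gripper_width: -0.003
```

Call:
play_rows --increments '[0,-0.007,0,0,0,0,255,0,-0.014,0,0,0,0,255]'

```text
clock: 18.77
ee_pos: [0.5649, -0.0849, 0.0499]
tool_rot: [0.746, -0.666, -0.0, 0.0]
ft_force: [-4.6, -1.8, 2.3]
gripper_width: -0.001
```

Call:
play_rows --increments '[0,-0.005,0,0,0,0,255,0,-0.01,0,0,0,0,255]'

```text
clock: 19.02
ee_pos: [0.5662, -0.0847, 0.05]
tool_rot: [0.746, -0.666, -0.0, 0.0]
ft_force: [-5.3, -1.8, 2.0]
gripper_width: -0.001
```

Call:
play_rows --increments '[0,-0.005,0,0,0,0,255,0,-0.01,0,0,0,0,255]'

```text
clock: 19.27
ee_pos: [0.5665, -0.0847, 0.0498]
tool_rot: [0.746, -0.666, -0.001, 0.001]
ft_force: [-8.9, -2.0, 6.5]
gripper_width: 0.0
```

Call:
play_rows --increments '[0,-0.005,0,0,0,0,255,0,-0.01,0,0,0,0,255]'

```text
clock: 19.52
ee_pos: [0.5667, -0.0847, 0.0495]
tool_rot: [0.746, -0.666, -0.002, 0.002]
ft_force: [-12.1, -1.8, 6.4]
gripper_width: -0.003
```

Movement stopped at x=0.5667 with the force rising to 12 N, so the pad is solid. Backing off gently now.

Call:
play_rows --increments '[0,0.01,0,0,0,0,255,0,0.02,0,0,0,0,255,0,0.03,0,0,0,0,255,0,0.04,0,0,0,0,255,0,0.05,0,0,0,0,255,0,0.06,0,0,0,0,255]'

```text
clock: 20.27
ee_pos: [0.561, -0.0851, 0.0502]
tool_rot: [0.746, -0.666, 0.0, -0.0]
ft_force: [0.3, 0.2, 0.2]
gripper_width: 0.002
```

Run:
```python
from h import *
cam('scene','s9.png')
i=cv2.imread('pics/s9.png');cv2.imwrite('pics/s9z.png',cv2.resize(i[170:370,240:480],None,fx=3,fy=3))
print(arm.read_state()['ft_force'])
```

```text
[-1.39928595 -0.015021    0.21182544]
```

View pics/s9z.png

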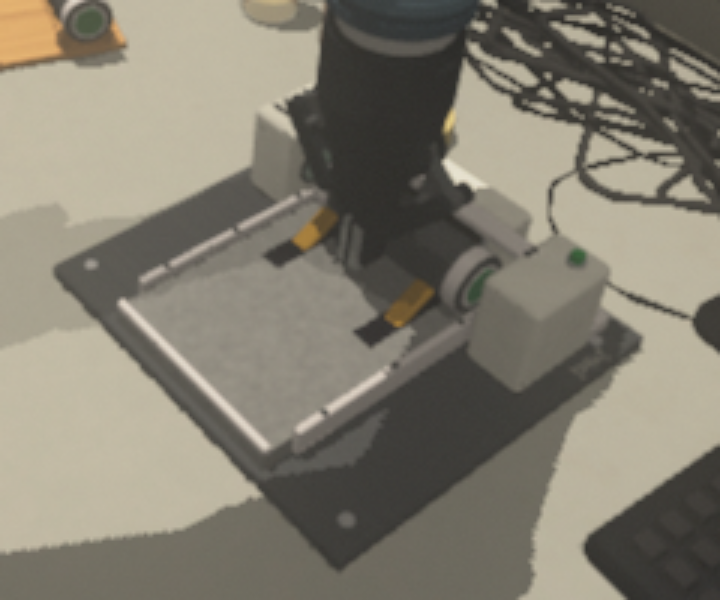

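Both catches have risen behind the tube, at about (410,300) and (325,230), and the finger force is about zero. Withdrawing.

Call:
play_rows --increments '[0,0.1,0,0,0,0,255,0,0.3,0,0,0,0,255,0,0.5,-0.1,0,0,0,255,0,0.6,-0.4,0,0,0,255,0,0.7,-0.8,0,0,0,255,0,0.7,-1,0,0,0,255,0,0.7,-1,0,0,0,255]'

```text
clock: 21.2
ee_pos: [0.4579, -0.0974, 0.2025]
tool_rot: [0.746, -0.666, 0.003, -0.001]
ft_force: [1.5, 0.7, 0.4]
gripper_width: 0.002
```

Call:
play_rows --increments '[-0.2,0.4,-0.3,0,0,0,255,-0.4,0.4,-0.3,0,0,0,255,-0.8,0.4,-0.3,0,0,0,255,-1,0.4,-0.3,0,0,0,255,-1,0.4,-0.3,0,0,0,255,-1,0.4,-0.3,0,0,0,255,-1,0.4,-0.3,0,0,0,255]'

```text
clock: 22.08
ee_pos: [0.3797, 0.0443, 0.2446]
tool_rot: [0.745, -0.667, -0.0, 0.0]
ft_force: [-0.7, -0.9, -0.0]
gripper_width: 0.001
```

Run:
```python
from h import *
cam('scene','s10.png');cam('top','t10.png')
i=cv2.imread('pics/s10.png');cv2.imwrite('pics/s10z.png',cv2.resize(i[170:370,240:480],None,fx=3,fy=3))
s=arm.read_state();print(s['clock'],s['ee_pos'],s['ft_force'],np.abs(s['joint_velocities']).max())
```

```text
22.175 [0.37972911 0.04443164 0.24477254] [ 0.4240624   0.30626917 -0.29696616] 0.004442357157295652
```

View pics/s10z.png

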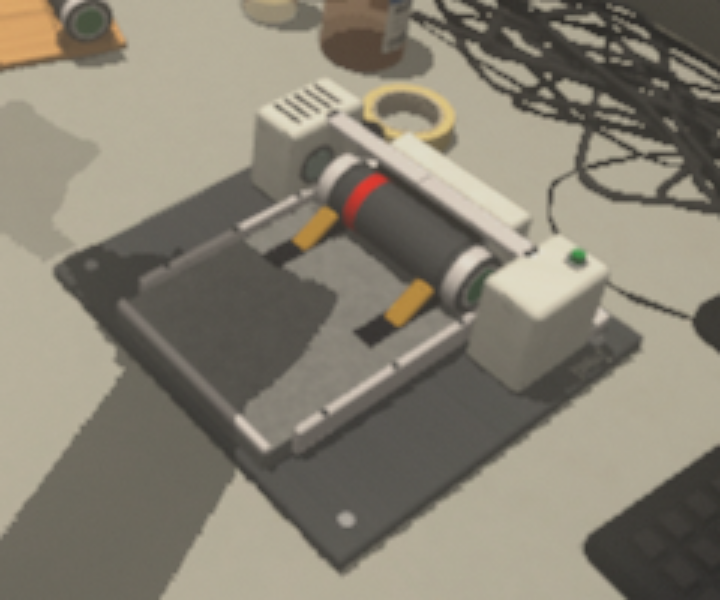

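View pics/t10.png

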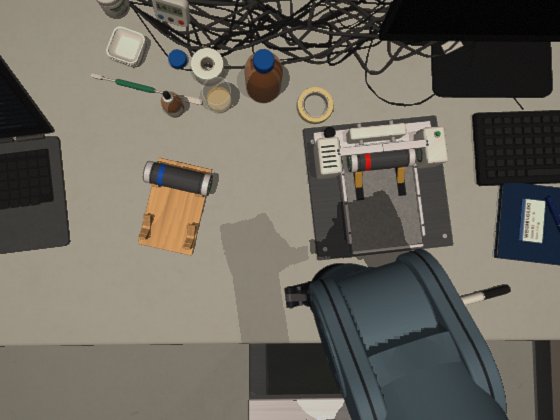

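The red tube sits in the nest behind both raised catches (top view, about (383,160)). The blue tube is still in the rack (178,178) and the arm is clear, so I'll hand in.

```bash
python3 -c "
from bench import arm
print(arm.finish_job())"
```

```text
the job is handed in; nothing more can be done
None
```

The red-banded tube is in the nest and stays there by itself, with both catches up behind it. I handed the job in at about 22 s of the 64 s allowed.

- **Set-down:** I took the tube from the rack, laid it across the deck at about x = -77 mm in the bench frame, and let go. While feeling for the deck, the wrist force briefly reached 30 N, pressing the held tube straight down. I eased it off before opening the jaws.
- **Rolling home:** I pushed with the side of the closed fingers. The pad yielded at 4–5 N and turned solid with the tool at x = 0.567 m. I stopped at about 12 N sideways, or 14 N in total counting the upward part. That is under the 15 N limit but a little over the suggested 10 N.
- **Last checks:** The final pictures show the red tube square in the nest, the blue tube still in the rack, and the arm clear with about zero force. No check failed or disagreed. No verdict was reported.

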